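Screw the planing stop square and butt the blank against it

TASK

Screw the steel planing stop down (clockwise) until its flat face looks squarely at the wooden blank on the planing board and stays square when you let go; its head sits on rubber and springs back a little. Then slide the blank along between its fences until its end is flush against the stop's face, pressing it home firmly but gently, and let go. Leave the other things on the bench where they are.

Things in the scene. Friction and masses are not known exactly. Their poses are not given: they have to be found in the camera images.
- planing_board: Fixed pale wooden slab 360 x 150 x 20 mm flat on the bench. Origin on its underside, +x along it from blank to stop, z up; its top spans x -200 to 160, y +-75 mm. Two fences (tops at z = 30 mm, 16 mm wide, x from -170 to 50 mm) leave a 38 mm lane along the x axis for the blank. The stop's vertical screw axis is at x = 100 mm, y = 0.
- stop: Steel stop screwed into the board. Origin on the screw axis under its round collar (40 mm across, 8 mm high), 24 mm above the bench when square. Its head, up to z = 68 mm, has parallel flat sides 24 mm apart (y = +-12 mm), a flat front face at x = -22 mm and a round back to x = 18 mm. Its -x axis is where the flat face looks; square = its x axis along the board's x axis, face towards the blank.
- stop_face (a point): Middle of the flat face, 22 mm from the screw axis, 14 mm above the stop's origin; axes as the stop's. Clockwise from above screws it down, 6 mm a turn. It starts 1.1 to 2.2 rad short of square. The head sits on a rubber bush (1 N m per rad): it twists 0.2 to 0.3 rad before the stiff screw (0.2 to 0.3 N m) follows, and springs back as much when let go. No hard stop at square.
- blank: Loose dark red wooden blank, 160 x 34 x 34 mm, 0.1 to 0.2 kg, lying lengthwise in the lane between the fences. Origin at the centre of its underside, x along it towards the stop, z up; its top is 54 mm above the bench. Its front end starts 25 to 60 mm from where the stop's face will be. Press it home with about 10 N; over 25 N on the stop is too rough.
- blank_front (a point): Centre of the blank's end face nearest the stop (34 x 34 mm face, 17 mm above the underside); axes as for the blank.
- blank_rear (a point): Centre of the blank's other end face; axes as for the blank.
- wood_plane: Bystander: wooden hand plane 170 x 50 x 100 mm, origin at the centre of its underside.
- mallet: Bystander: wooden mallet lying down, about 260 x 110 x 60 mm, origin under the middle of its length.
- glue_jar: Bystander: amber glass jar with black lid, 70 mm across, 90 mm high, origin at the centre of its underside.
Things that resemble listed ones, but are neither listed nor needed, are in the scene too. Of the things like the blank, leave any that is blue, green or pink; of the rest the larger one is meant.

How it is judged:
By the outcome, as a careful person would: the job done as asked, in the order asked, and still so for the second after the job is handed in, with the robot touching nothing.
It also fails if it takes over 58 s, if anything falls off the work surface, if the arm or the gripper's body presses on something with over 40 N, if the wrist force passes 120 N, or if a joint passes its speed limit or range.

ROBOT

A 7-joint arm with a two-finger parallel gripper is mounted at the origin on the work surface. World frame = base frame: x ahead of the robot, y to its left, z up, the work surface at z = 0. Lengths are in m, angles in rad, forces in N, time in s.
With the tool pointing down it reaches from about 0.4 to 0.875 m from the base axis. Payload 19.3 kg.
Tool frame: the origin (TCP) lies on the centre line of the jaws, within the pads' length; the fingertips stand 8 mm ahead of it and the grasp point (between the pads) lies 11 mm behind it (bot.tip_extent is the distance from the TCP to the fingertips, in m); x points along the fingers, y is the direction in which the jaws open and shut, and the axes are right-handed (so a half turn about x gives the same grasp; the last joint's range is limited). The gripper opens to 85 mm and grips with 20 to 120 N. Pads are 22 mm wide; open, the fingers measure 114 mm over their backs; the gripper's body (76 mm by 85 mm) begins 54 mm behind the grasp point. The pads swing forward as they close: fully open they stand 13 mm farther back than shut.
Start: joints at [-1.276, 0.521, -0.036, 1.599, 0.021, 1.021, -0.113], TCP at [0.223, 0.584, 0.239] pointing down, gripper open.
Joint ranges: [-2.91, 2.91], [-0.3, 2.13], [-1.5, 1.42], [0.17, 2.43], [-1.26, 4.41], [0.16, 1.93], [-2.52, 2.52]. Speed limits (rad/s): [1.89, 1.89, 2.39, 2.39, 3.01, 3.01, 3.01].

INTERFACE

Orientations are given as [roll, pitch, yaw] about the fixed x, y, z axes, in that order (R = Rz(yaw) Ry(pitch) Rx(roll)).
In Python, from workcell import sensors, imaging, order, bot gives the robot as it stands.
- The arm moves only by the tool arm_command, never from a script. Its argument "commands" is a list of rows, each an object of numbers: "dx", "dy", "dz": the shift along the tool's x, y, z in cm; "twist": the turn about the tool's x in rad. A call has 1 to 12 rows; each row is the pose to reach, as a shift and turn from the pose measured when the call began, along the tool's axes at that moment; what a row does not reach only later rows make up. A row lasts 1/12 s, in which the tool goes at most 41.7 mm and 7.16 degrees, less where a joint would pass 70% of its speed; a pose out of reach is approached as far as the arm can. A call with a gripper value outside its range is refused whole. "grip" is the closure, from -1 (fully open) to 1 (shut), set as the call begins (left out, the last holds). The fingers move at their own pace and stop on an object; "squeeze" is the grip in N (left out, the last holds). Time passes only in rows, so rows that repeat a pose let the fingers close. It gives the time, the measured TCP pose, the force and the opening at its end, in the units of the state.
- sensors.observe(): the state, without advancing time (a new reading comes with each control period).
- imaging.grab_frame(name): name is "scene" or "top" or "wrist"; returns the picture (384x512x3 uint8, red, green, blue); there is no depth.
- imaging.camera_info(name): a dict with "fx", "fy", "cx", "cy" (pixels), "origin" and "attitude" of the camera in the world. Camera axes: x right, y down, z forward; pixel columns grow to the right and rows downward; lengths in m; the calibration is good to about 2 mm. A picture is of the moment at which its call begins: read the wrist's pose just before it. camera_info takes no time and is no camera call; for the wrist camera it gives the pose at the moment of the call.
- order.job_done(): hands the job in, once; it reports no verdict.
The state is a dict: "clock": time; "qpos": joint angles; "qd": joint speeds; "joint_efforts": joint torques, N m; "position": TCP position; "tool_rot": TCP orientation; "force": force on the tool from outside, world axes, zero at the start; "moment": the same for the moment, N m; "grip_width": finger opening in m.
Only numpy, scipy, OpenCV 4.12 (cv2) and the standard library are available. Lean on these libraries where they do the work, as an engineer would, in place of code of your own. Each camera call takes 0.05 s, during which the arm holds its last target.

## Working session

There is one attempt and no reset: what is moved stays moved. The work goes in short steps, Python scripts to look and compute and a tool call to move; the robot and the scene stay as the last step left them, time stands still between calls to the robot, and variables do not carry over. Pictures are saved under pics/ and viewed, and the job is handed in when it is done.

Besides the shell and the picture viewer there is one more tool, called after "Emit:" as name(argument=value, ...) on one line, values as JSON. arm_command: Moves the arm, as the interface text tells. Its arguments: {"type":"object","properties":{"commands":{"type":"array"},"grip":{"type":"number"},"squeeze":{"type":"number"}},"required":["commands"]}

```bash
ls; mkdir -p pics
python3 - <<'E'
from workcell import sensors, imaging, order, bot
import cv2
print(sensors.observe())
for n in ("scene","top"):
    im=imaging.grab_frame(n); cv2.imwrite(f"pics/{n}0.png",im[:,:,::-1]); print(n,imaging.camera_info(n))
print([a for a in dir(bot) if a[0]!='_'])
E
```

```text
pics
{'clock': 0.0, 'qpos': array([-1.27621424,  0.5220288 , -0.03631196,  1.59998428,  0.02121416,
        1.0210798 , -0.11277354]), 'qd': array([-0.00018919,  0.00102347,  0.00025614,  0.00033682,  0.0002524 ,
       -0.00074879, -0.00058664]), 'joint_efforts': array([-4.32678862e-04, -9.27074432e+01,  1.97955742e+00, -3.69941854e+01,
        1.78317184e-02,  7.81720824e-03,  1.24726145e-05]), 'position': array([0.22289904, 0.58356661, 0.23872517]), 'tool_rot': array([-1.48277541,  1.5696814 , -1.84754743]), 'force': array([ 0.30681024, -0.62933104,  0.03820744]), 'moment': array([-0.02872985,  0.00420474,  0.01437475]), 'grip_width': 0.08532099815701245}
scene {'fx': 358.95033239979006, 'fy': 358.95033239979006, 'cx': 255.07219929521483, 'cy': 190.0552778462679, 'origin': array([0.98711424, 0.2088595 , 0.79594241]), 'attitude': array([-2.51475771, -0.01007698,  2.05849693])}
top {'fx': 482.2666632921045, 'fy': 482.2666632921045, 'cx': 252.7315287739162, 'cy': 202.85963801203746, 'origin': array([ 0.29234527, -0.02138081,  1.60480955]), 'attitude': array([-2.98925074, -0.01836419, -1.55162725])}
['IKError', 'tip_extent']
```

View pics/scene0.png

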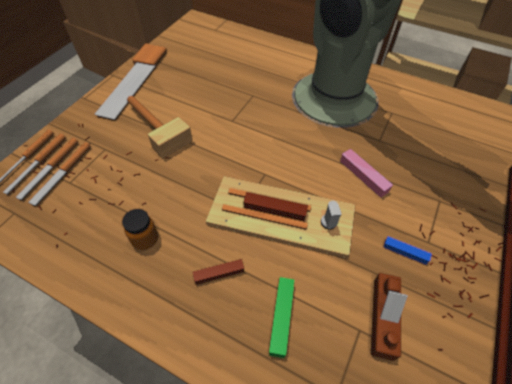

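View pics/top0.png

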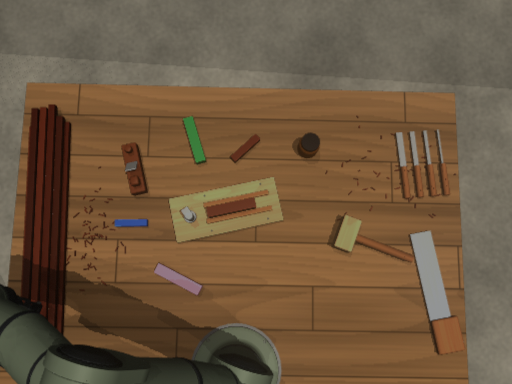

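Run:
```python
import cv2,numpy as np
a=cv2.imread("pics/top0.png")[170:250,160:295]; b=cv2.imread("pics/scene0.png")[170:260,200:362]
cv2.imwrite("pics/topc.png",cv2.resize(a,None,fx=5.9,fy=5.9,interpolation=cv2.INTER_CUBIC))
cv2.imwrite("pics/scc.png",cv2.resize(b,None,fx=4.9,fy=4.9,interpolation=cv2.INTER_CUBIC))
```

```text
(no output)
```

View pics/topc.png

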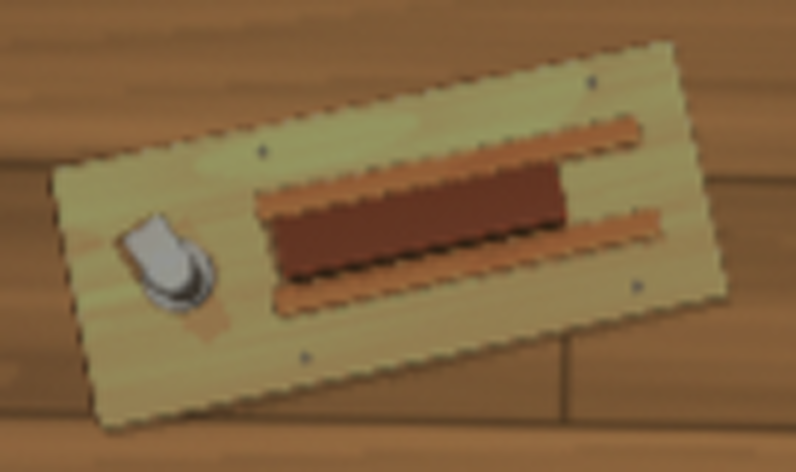

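View pics/scc.png

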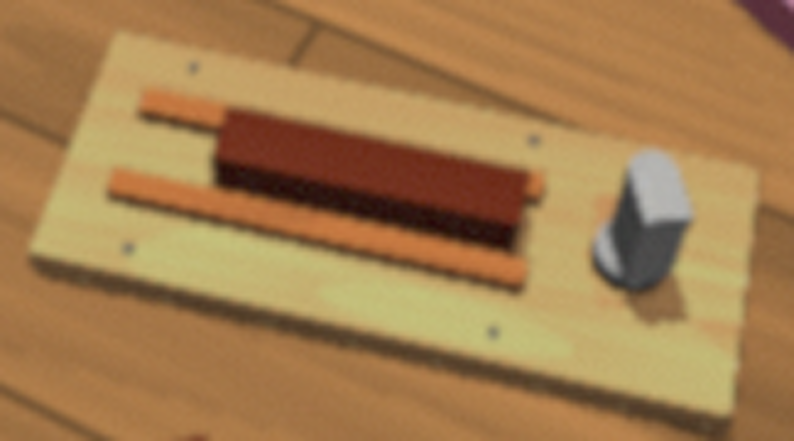

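```bash
cat > h.py <<'E'
import numpy as np, cv2
from scipy.spatial.transform import Rotation as Ro
from scipy.optimize import least_squares
from workcell import sensors, imaging, order, bot
def cam(n):
    c=imaging.camera_info(n) if isinstance(n,str) else n
    return c, Ro.from_euler('xyz',c['attitude']).as_matrix()
def back(n,uv,z):
    c,R=cam(n); uv=np.atleast_2d(uv).astype(float)
    d=np.c_[(uv[:,0]-c['cx'])/c['fx'],(uv[:,1]-c['cy'])/c['fy'],np.ones(len(uv))]@R.T
    o=np.array(c['origin']); return o+d*((z-o[2])/d[:,2])[:,None]
def proj(n,P):
    c,R=cam(n); p=(np.atleast_2d(P)-c['origin'])@R
    return np.c_[c['fx']*p[:,0]/p[:,2]+c['cx'],c['fy']*p[:,1]/p[:,2]+c['cy']]
def crop(uv,s,o): return (np.array(uv,float)+.5)/s-.5+np.array(o)
E
python3 - <<'E'
from h import *
t=crop([(52,170),(672,42),(727,296),(103,430)],5.9,(160,170))
s=crop([(758,170),(118,35),(35,250),(732,412)],4.9,(200,170))
loc=np.array([(160,-75),(-200,-75),(-200,75),(160,75)])/1e3
for nm,uv in(("top",t),("scene",s)):
    P=back(nm,uv,.02)[:,:2]; print(nm,P.round(4).tolist(),[round(float(np.linalg.norm(P[i]-P[(i+1)%4])),4) for i in range(4)])
    for perm in (loc,loc*[1,-1]):
        def f(p):
            c,q=np.cos(p[2]),np.sin(p[2]); return (loc2@np.array([[c,q],[-q,c]])+p[:2]-P).ravel()
        loc2=perm
        r=least_squares(f,[.55,0,1.5]); print(r.x.round(4),r.fun.round(4))
E
```

```text
top [[0.545, 0.2344], [0.6265, -0.1138], [0.4818, -0.1465], [0.3996, 0.1995]] [0.3575, 0.1484, 0.3556, 0.1496]
[0.5087 0.0629 1.8021] [-0.      0.0014  0.001  -0.0009 -0.0003 -0.0025 -0.0006  0.0019]
[0.5086 0.0629 1.803 ] [-0.1462 -0.0331 -0.1449 -0.0353  0.1458  0.032   0.1452  0.0363]
scene [[0.4047, 0.2012], [0.488, -0.1444], [0.6283, -0.11], [0.5458, 0.2358]] [0.3555, 0.1444, 0.3555, 0.1453]
[0.512  0.0651 1.8052] [ 0.1432  0.037   0.1434  0.0324 -0.1427 -0.0369 -0.1438 -0.0325]
[0.512  0.0651 1.807 ] [-0.003   0.0019 -0.0021 -0.0025  0.0035 -0.0018  0.0017  0.0024]
```

```bash
cat >> h.py <<'E'
B=np.array([.5105,.064]); BY=1.804
ex=np.array([np.cos(BY),np.sin(BY)]); ey=np.array([-ex[1],ex[0]])
def w(x,y,z): return np.r_[B+ex*x+ey*y,z]
def tool():
    s=sensors.observe(); return s,s['position'],Ro.from_euler('xyz',s['tool_rot']).as_matrix()
def rel(target,yaw_y=None):
    """shift in cm along tool axes; twist (mod pi) so that tool y has world angle yaw_y"""
    s,p,R=tool(); d=R.T@(np.array(target)-p)*100
    a=np.arctan2(R[1,1],R[0,1]); out=[d.round(2).tolist()]
    if yaw_y is not None:
        tw=-(yaw_y-a); out.append(("twist",round((tw+np.pi/2)%np.pi-np.pi/2,3)))
    print("clock",round(s['clock'],2),"toolY angle",round(a,4),"q7",s['qpos'][6].round(3),"x axis",R[:,0].round(3),"rel",out)
def brd(P):
    P=np.atleast_2d(P); return np.c_[(P[:,:2]-B)@ex,(P[:,:2]-B)@ey]
E
python3 - <<'E'
from h import *
print(w(.1,0,.03)); rel(w(.06,0,.26),BY-np.pi/2)
c,R=cam("wrist"); s,p,Rt=tool(); print(Rt, Rt.T@(c['origin']-p), Rt.T@R, c['fx'])
# blank top corners & stop in top/scene
t=crop([(278,215),(558,163),(566,222),(290,278)],5.9,(160,170)); print(brd(back("top",t,.054)).round(4))
s=crop([(222,112),(530,172),(522,222),(217,155)],4.9,(200,170)); print(brd(back("scene",s,.054)).round(4))
t=crop([(120,238),(158,213)],5.9,(160,170)); print(brd(back("top",t,.07)).round(4))
s=crop([(640,220),(690,212)],4.9,(200,170)); print(brd(back("scene",s,.07)).round(4))
E
```

```text
[0.48739043 0.1612931  0.03      ]
clock 0.1 toolY angle 1.206 q7 -0.113 x axis [-0.    -0.001 -1.   ] rel [[-2.08, -33.32, 42.03], ('twist', np.float64(0.973))]
[[-2.87244969e-04  3.56753361e-01  9.34198564e-01]
 [-9.19388242e-04  9.34198114e-01 -3.56753471e-01]
 [-9.99999536e-01 -9.61366815e-04  5.96511374e-05]] [-0.13549791 -0.00060996 -0.0791778 ] [[ 5.74411209e-04 -3.12455139e-01  9.49932343e-01]
 [ 9.99999591e-01 -4.83982512e-04 -7.63879452e-04]
 [ 6.98428702e-04  9.49932393e-01  3.12454733e-01]] 267.8095334312754
[[ 0.0372 -0.0158]
 [-0.1196 -0.0119]
 [-0.1169  0.0212]
 [ 0.0377  0.0198]]
[[-0.1203  0.0108]
 [ 0.0405  0.0152]
 [ 0.0416 -0.0153]
 [-0.1156 -0.0158]]
[[ 0.1227 -0.0189]
 [ 0.1    -0.028 ]]
[[ 0.0968 -0.0098]
 [ 0.1199  0.0012]]
```

Run:
```python
from h import *
rel(w(.1,0,.2),2.24)
```

```text
clock 0.1 toolY angle 1.206 q7 -0.113 x axis [-0.    -0.001 -1.   ] rel [[3.91, -30.01, 39.77], ('twist', np.float64(-1.034))]
```

Emit:
arm_command(commands=[{"dx":3.9,"dy":-30,"dz":39.8,"twist":-1.03},{"dx":3.9,"dy":-30,"dz":39.8,"twist":-1.03},{"dx":3.9,"dy":-30,"dz":39.8,"twist":-1.03},{"dx":3.9,"dy":-30,"dz":39.8,"twist":-1.03},{"dx":3.9,"dy":-30,"dz":39.8,"twist":-1.03},{"dx":3.9,"dy":-30,"dz":39.8,"twist":-1.03},{"dx":3.9,"dy":-30,"dz":39.8,"twist":-1.03},{"dx":3.9,"dy":-30,"dz":39.8,"twist":-1.03},{"dx":3.9,"dy":-30,"dz":39.8,"twist":-1.03},{"dx":3.9,"dy":-30,"dz":39.8,"twist":-1.03},{"dx":3.9,"dy":-30,"dz":39.8,"twist":-1.03},{"dx":3.9,"dy":-30,"dz":39.8,"twist":-1.03}])

```text
clock: 1.1
position: [0.4804, 0.1719, 0.2011]
tool_rot: [-2.581, 1.57, -1.915]
force: [1.7, 1.2, -0.0]
grip_width: 0.0855
```

Run:
```python
from h import *
rel(w(.1,0,.2),2.24); print(tool()[0]['qpos'])
```

```text
clock 1.1 toolY angle 2.2361 q7 1.69 x axis [-0.    -0.001 -1.   ] rel [[0.11, -1.26, -0.11], ('twist', np.float64(-0.004))]
[-0.32961991  0.39374335 -0.16852569  1.93182602  0.08884928  0.82385876
  1.69009348]
```

Emit:
arm_command(commands=[{"dx":0.1,"dy":-1.3,"dz":-0.1},{"dx":0.1,"dy":-1.3,"dz":-0.1},{"dx":0.1,"dy":-1.3,"dz":-0.1}])

```text
validation failed for argument at $.co...
```

Run:
```python
from h import *
rel(w(.1,0,.2),2.24)
c=imaging.camera_info("wrist"); im=imaging.grab_frame("wrist"); cv2.imwrite("pics/w1.png",im[:,:,::-1])
import pickle; pickle.dump(c,open("w1.pkl","wb"))
```

```text
clock 1.1 toolY angle 2.2361 q7 1.69 x axis [-0.    -0.001 -1.   ] rel [[0.11, -1.26, -0.11], ('twist', np.float64(-0.004))]
```

View pics/w1.png

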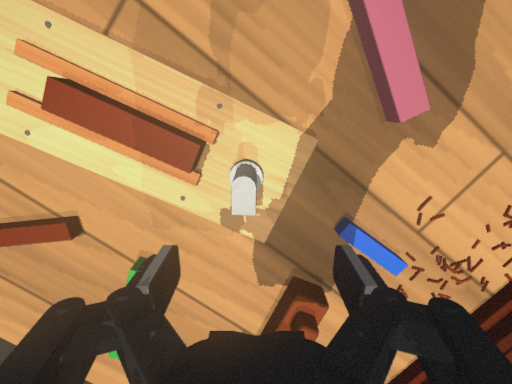

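Emit:
arm_command(commands=[{"dx":0.1,"dy":-1.3,"dz":-0.1,"twist":0.0},{"dx":0.1,"dy":-1.3,"dz":-0.1,"twist":0.0},{"dx":0.1,"dy":-1.3,"dz":-0.1,"twist":0.0},{"dx":0.1,"dy":-1.3,"dz":-0.1,"twist":0.0}])

```text
clock: 1.48
position: [0.491, 0.1538, 0.1994]
tool_rot: [-2.229, 1.566, -1.572]
force: [0.2, 0.6, 0.0]
grip_width: 0.0854
```

Run:
```python
from h import *
import pickle
rel(w(.1,0,.2),2.24)
c=imaging.camera_info("wrist"); im=imaging.grab_frame("wrist"); cv2.imwrite("pics/w2.png",im[:,:,::-1])
pickle.dump(c,open("w2.pkl","wb"))
a=im[0:260,0:330,::-1]
cv2.imwrite("pics/w2a.png",cv2.resize(a,None,fx=2.3,fy=2.3,interpolation=cv2.INTER_CUBIC))
a=im[130:240,190:320,::-1]
cv2.imwrite("pics/w2b.png",cv2.resize(a,None,fx=5,fy=5,interpolation=cv2.INTER_CUBIC))
```

```text
clock 1.48 toolY angle 2.2286 q7 1.722 x axis [-0.    -0.004 -1.   ] rel [[-0.06, 0.81, 0.18], ('twist', np.float64(-0.011))]
```

View pics/w2a.png

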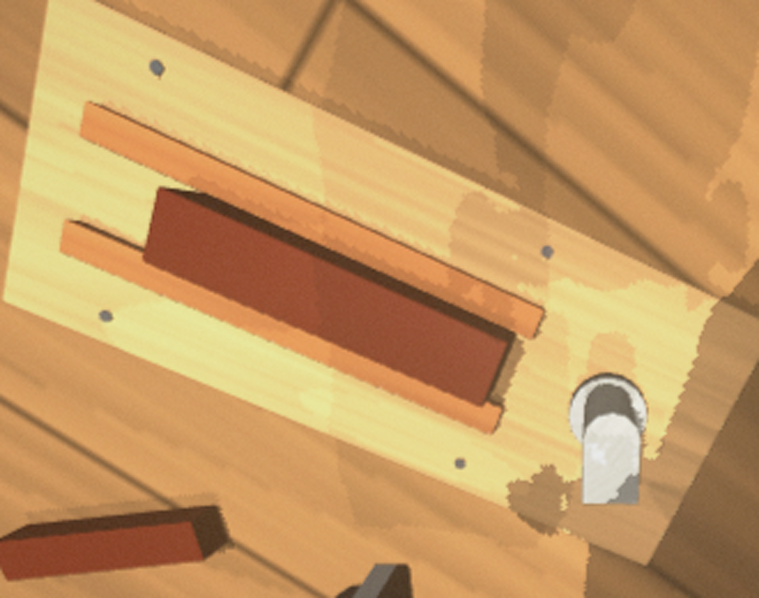

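View pics/w2b.png

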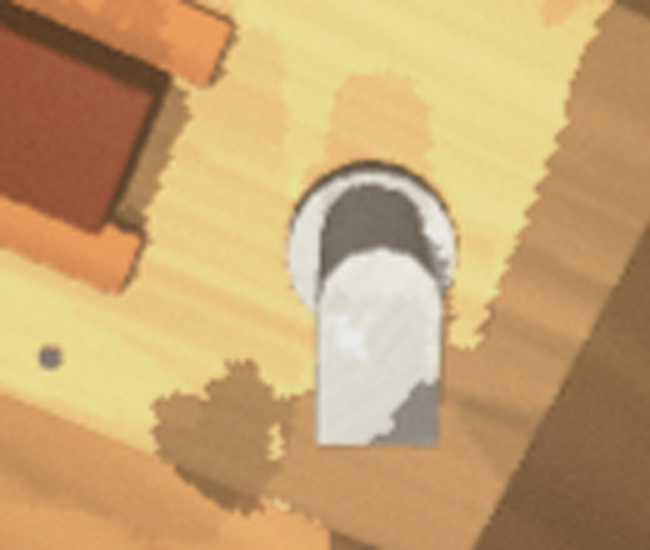

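Run:
```python
from h import *
import pickle
c=pickle.load(open("w2.pkl","rb"))
uv=crop([(649,565),(3,300),(544,311),(92,103),(497,433),(62,250)],2.3,(0,0))
L=np.array([(160,-75,20),(-200,-75,20),(50,35,30),(-170,35,30),(50,-35,30),(-170,-35,30)])/1e3
def W(p): 
    R=Ro.from_euler('z',p[2]).as_matrix(); return L@R.T+np.r_[p[:2],0]
r=least_squares(lambda p:(proj(c,W(p))-uv).ravel(),[.51,.064,1.804],loss='soft_l1')
print(r.x, (proj(c,W(r.x))-uv).round(1).tolist())
h=crop([(318,444),(439,444),(318,310),(441,310)],5,(190,130)); P=back(c,h,.070); print(P.round(4),np.linalg.norm(P[0]-P[1]))
for a,b in((0,2),(1,3)): d=P[a]-P[b]; print(np.arctan2(d[1],d[0]))
d=P[1]-P[0]; print("front perp",np.arctan2(d[1],d[0])-np.pi/2)
m=(P[0]+P[1])/2; 
print("screw from board",r.x[:2]+.1*np.array([np.cos(r.x[2]),np.sin(r.x[2])]),"mid",m)
k=crop([(373,245)],5,(190,130)); print("collar",back(c,k,.034))
b=crop([(513,336),(488,404),(145,260),(160,188)],2.3,(0,0)); print("blank",brd(back(c,b,.054)).round(4))
```

```text
[0.50979542 0.06428897 1.80162049] [[0.3, 0.7], [0.4, 0.4], [1.7, -0.6], [-1.2, -1.8], [-1.0, 0.9], [0.1, 0.3]]
[[0.5207 0.1704 0.07  ]
 [0.5048 0.1909 0.07  ]
 [0.4968 0.152  0.07  ]
 [0.4812 0.1722 0.07  ]] 0.0259550219629297
0.6536327355106628
0.6678472948333434
front perp 0.658469397169879
screw from board [0.48691743 0.16163679] mid [0.51275588 0.18063063 0.07      ]
collar [[0.4857111  0.15901971 0.034     ]]
blank [[ 0.0413  0.021 ]
 [ 0.0425 -0.0133]
 [-0.1179 -0.0148]
 [-0.1182  0.0171]]
```

Run:
```python
from h import *
import pickle
c=pickle.load(open("w2.pkl","rb"))
h=crop([(318,444),(439,444)],5,(190,130)); S=np.array([.487,.1615])
for z in (.07,.08,.085,.09,.094,.098):
    P=back(c,h,z); m=(P[0]+P[1])[:2]/2-S
    t=crop([(120,238),(158,213)],5.9,(160,170)); s=crop([(640,220),(690,212)],4.9,(200,170))
    f=lambda n,q:(lambda P:((P[0]+P[1])[:2]/2-S).round(4))(back(n,q,z))
    print(z,np.linalg.norm(P[0]-P[1]).round(4),np.linalg.norm(m).round(4),np.arctan2(m[1],m[0]).round(3),f("top",t),f("scene",s))
```

```text
0.07 0.026 0.0321 0.639 [0.0206 0.0163] [0.0027 0.0089]
0.08 0.025 0.0278 0.624 [0.0192 0.015 ] [0.0095 0.0094]
0.085 0.0245 0.0257 0.615 [0.0185 0.0143] [0.0129 0.0097]
0.09 0.024 0.0235 0.604 [0.0178 0.0137] [0.0164 0.01  ]
0.094 0.0236 0.0218 0.593 [0.0172 0.0132] [0.0191 0.0102]
0.098 0.0232 0.0201 0.581 [0.0167 0.0126] [0.0218 0.0104]
```

```bash
sed -i 's/^B=.*/B=np.array([.5101,.0642]); BY=1.8025/' h.py
python3 - <<'E'
from h import *
print(w(.1,0,.064)); rel(w(.1,0,.064),2.226)
E
```

```text
[0.4871364  0.16152766 0.064     ]
clock 1.53 toolY angle 2.2294 q7 1.722 x axis [ 0.    -0.004 -1.   ] rel [[13.55, 0.86, 0.2], ('twist', np.float64(0.003))]
```

Emit:
arm_command(commands=[{"dx":0,"dy":0.8,"dz":0.2,"twist":0.0},{"dx":0,"dy":0.8,"dz":0.2,"twist":0.0},{"dx":2,"dy":0.8,"dz":0.2,"twist":0.0},{"dx":4,"dy":0.8,"dz":0.2,"twist":0.0},{"dx":6,"dy":0.8,"dz":0.2,"twist":0.0},{"dx":8,"dy":0.8,"dz":0.2,"twist":0.0},{"dx":8,"dy":0.8,"dz":0.2,"twist":0.0},{"dx":8,"dy":0.8,"dz":0.2,"twist":0.0}], grip=-0.3, squeeze=40)

```text
clock: 2.2
position: [0.4869, 0.1618, 0.1193]
tool_rot: [-2.537, 1.566, -1.877]
force: [0.2, -0.6, -0.4]
grip_width: 0.0555
```

Run:
```python
from h import *
rel(w(.1,0,.064),2.226)
im=imaging.grab_frame("wrist"); cv2.imwrite("pics/w3.png",im[:,:,::-1])
```

```text
clock 2.2 toolY angle 2.2304 q7 1.673 x axis [-0.001 -0.005 -1.   ] rel [[5.53, -0.02, 0.03], ('twist', np.float64(0.004))]
```

View pics/w3.png

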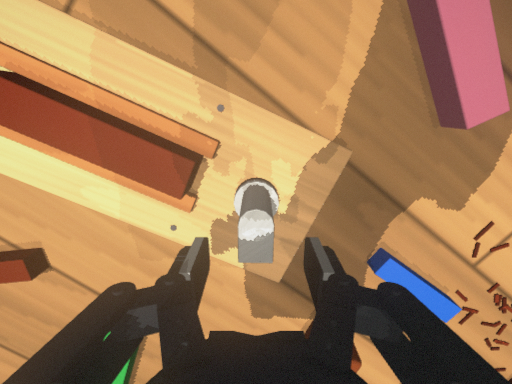

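The head (front edge about (238–272, 262)) lies between the fingertips (205, 240) and (308, 240), its sides parallel to the jaws. I go down and close.

Emit:
arm_command(commands=[{"dx":2,"dy":0,"dz":0,"twist":0.0},{"dx":4,"dy":0,"dz":0,"twist":0.0},{"dx":5.4,"dy":0,"dz":0,"twist":0.0},{"dx":5.4,"dy":0,"dz":0,"twist":0.0},{"dx":5.4,"dy":0,"dz":0,"twist":0.0}])

```text
clock: 2.67
position: [0.4878, 0.162, 0.067]
tool_rot: [-2.109, 1.567, -1.45]
force: [-0.5, -0.4, -0.1]
grip_width: 0.0555
```

Emit:
arm_command(commands=[{"dx":0,"dy":0,"dz":0,"twist":0.0},{"dx":0,"dy":0,"dz":0,"twist":0.0},{"dx":0,"dy":0,"dz":0,"twist":0.0},{"dx":0,"dy":0,"dz":0,"twist":0.0},{"dx":0,"dy":0,"dz":0,"twist":0.0},{"dx":0,"dy":0,"dz":0,"twist":0.0},{"dx":0,"dy":0,"dz":0,"twist":0.0},{"dx":0,"dy":0,"dz":0,"twist":0.0}], grip=1, squeeze=50)

```text
clock: 3.33
position: [0.4886, 0.1623, 0.0683]
tool_rot: [-1.585, 1.567, -0.926]
force: [-1.2, 0.4, 12.5]
grip_width: 0.0234
```

Run:
```python
from h import *
rel(w(.1,0,.064),2.226); s=tool()[0]; print(s['force'],s['moment'],s['grip_width'])
im=imaging.grab_frame("wrist"); cv2.imwrite("pics/w4.png",im[:,:,::-1])
```

```text
clock 3.33 toolY angle 2.2302 q7 1.65 x axis [ 0.002 -0.003 -1.   ] rel [[0.43, 0.03, -0.16], ('twist', np.float64(0.004))]
[-1.19761765  0.44393537 12.46485387] [-0.04111788  0.28877368 -0.01187709] 0.023392897173230762
```

View pics/w4.png

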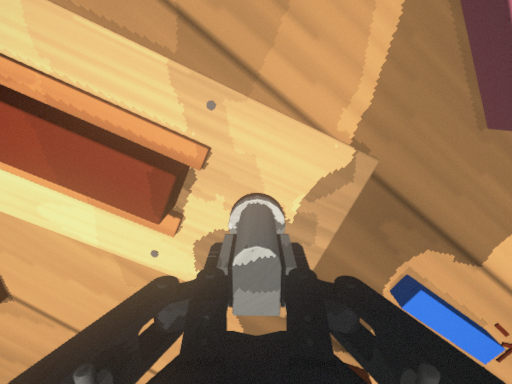

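Emit:
arm_command(commands=[{"dx":0,"dy":0,"dz":0,"twist":0.1},{"dx":0,"dy":0,"dz":0,"twist":0.2},{"dx":0,"dy":0,"dz":0,"twist":0.3},{"dx":0,"dy":0,"dz":0,"twist":0.4},{"dx":0,"dy":0,"dz":0,"twist":0.5},{"dx":0,"dy":0,"dz":0,"twist":0.6},{"dx":0,"dy":0,"dz":0,"twist":0.6},{"dx":0,"dy":0,"dz":0,"twist":0.6}])

```text
clock: 4.05
position: [0.4886, 0.1616, 0.0684]
tool_rot: [-1.068, 1.566, -1.009]
force: [3.3, -4.8, -9.1]
grip_width: 0.0235
```

Run:
```python
from h import *
rel(w(.1,0,.064),2.226); s=tool()[0]; print(s['position'],s['force'],s['moment'],s['grip_width'])
```

```text
clock 4.05 toolY angle 1.6295 q7 1.22 x axis [ 0.003 -0.004 -1.   ] rel [[0.44, -0.0, -0.15], ('twist', np.float64(-0.597))]
[0.48864849 0.1616463  0.06839364] [ 3.30889226 -4.75941659 -9.07716134] [-1.17691652 -0.6911027   0.26087061] 0.023531232658286792
```

Emit:
arm_command(commands=[{"dx":0.1,"dy":0,"dz":0,"twist":0.1},{"dx":0.1,"dy":0,"dz":0,"twist":0.2},{"dx":0.1,"dy":0,"dz":0,"twist":0.3},{"dx":0.1,"dy":0,"dz":0,"twist":0.4},{"dx":0.1,"dy":0,"dz":0,"twist":0.5},{"dx":0.1,"dy":0,"dz":0,"twist":0.6},{"dx":0.2,"dy":0,"dz":0,"twist":0.7},{"dx":0.2,"dy":0,"dz":0,"twist":0.8},{"dx":0.2,"dy":0,"dz":0,"twist":0.9},{"dx":0.2,"dy":0,"dz":0,"twist":1.0},{"dx":0.2,"dy":0,"dz":0,"twist":1.0},{"dx":0.2,"dy":0,"dz":0,"twist":1.0}])

```text
clock: 5.05
position: [0.4882, 0.1606, 0.0671]
tool_rot: [-0.293, 1.566, -1.236]
force: [-4.7, -8.1, 9.7]
grip_width: 0.0233
```

Run:
```python
from h import *
rel(w(.1,0,.064),2.226); s=tool()[0]; print(s['position'],s['force'],s['moment'],s['grip_width'])
```

```text
clock 5.05 toolY angle 0.6283 q7 0.521 x axis [ 0.002 -0.005 -1.   ] rel [[0.3, -0.03, -0.14], ('twist', np.float64(1.544))]
[0.48823127 0.16056712 0.0670513 ] [-4.71445851 -8.11784104  9.69154201] [-2.26063965  1.13241513  0.25306626] 0.023327221769948874
```

Emit:
arm_command(commands=[{"dx":0,"dy":0,"dz":0,"twist":0.1},{"dx":0,"dy":0,"dz":0,"twist":0.2},{"dx":0,"dy":0,"dz":0,"twist":0.3},{"dx":0,"dy":0,"dz":0,"twist":0.4},{"dx":0,"dy":0,"dz":0,"twist":0.5},{"dx":0.1,"dy":0,"dz":0,"twist":0.6},{"dx":0.1,"dy":0,"dz":0,"twist":0.63},{"dx":0.1,"dy":0,"dz":0,"twist":0.63},{"dx":0.1,"dy":0,"dz":0,"twist":0.63}])

```text
clock: 5.8
position: [0.4874, 0.1602, 0.0665]
tool_rot: [0.028, 1.566, -1.544]
force: [-6.0, -4.7, 8.7]
grip_width: 0.0232
```

Run:
```python
from h import *
rel(w(.1,0,.064),2.226); s=tool()[0]; print(s['position'],s['force'],s['moment'],s['grip_width'])
```

```text
clock 5.8 toolY angle -0.0017 q7 0.08 x axis [ 0.    -0.005 -1.   ] rel [[0.25, -0.03, -0.13], ('twist', np.float64(0.914))]
[0.48741721 0.16022857 0.06650634] [-6.01572872 -4.66820482  8.6848376 ] [-1.20309495  1.52320438  0.30625665] 0.02324965053326492
```

Emit:
arm_command(commands=[{"dx":0,"dy":0,"dz":0,"twist":-0.1},{"dx":0,"dy":0,"dz":0,"twist":-0.2},{"dx":0,"dy":0,"dz":0,"twist":-0.24},{"dx":0,"dy":0,"dz":0,"twist":-0.24},{"dx":0,"dy":0,"dz":0,"twist":-0.24}])

```text
clock: 6.22
position: [0.4875, 0.1601, 0.0668]
tool_rot: [-0.149, 1.566, -1.483]
force: [0.7, -3.4, -4.9]
grip_width: 0.0233
```

Run:
```python
from h import *
rel(w(.1,0,.064),2.226); s=tool()[0]; print(s['position'],s['force'],s['moment'],s['grip_width'])
```

```text
clock 6.22 toolY angle 0.2362 q7 0.248 x axis [ 0.    -0.004 -1.   ] rel [[0.28, -0.01, -0.15], ('twist', np.float64(1.152))]
[0.4875481  0.16013463 0.06678253] [ 0.72401049 -3.38223868 -4.89014252] [-0.40686657 -0.2337963   0.01291196] 0.023259456067201204
```

Emit:
arm_command(commands=[{"dx":0,"dy":0,"dz":0,"twist":0},{"dx":0,"dy":0,"dz":0,"twist":0},{"dx":0,"dy":0,"dz":0,"twist":0},{"dx":-3,"dy":0,"dz":0,"twist":0},{"dx":-6,"dy":0,"dz":0,"twist":0},{"dx":-9,"dy":0,"dz":0,"twist":0},{"dx":-12,"dy":0,"dz":0,"twist":0},{"dx":-12,"dy":0,"dz":0,"twist":0},{"dx":-12,"dy":0,"dz":0,"twist":0}], grip=-0.3)

```text
clock: 6.97
position: [0.488, 0.1614, 0.1882]
tool_rot: [0.593, 1.567, -0.742]
force: [-0.2, 0.1, -1.0]
grip_width: 0.0556
```

Run:
```python
from h import *
import pickle
rel(w(.1,0,.2),.2317)
c=imaging.camera_info("wrist"); im=imaging.grab_frame("wrist"); cv2.imwrite("pics/w5.png",im[:,:,::-1])
pickle.dump(c,open("w5.pkl","wb"))
a=im[0:270,90:430,::-1]
cv2.imwrite("pics/w5a.png",cv2.resize(a,None,fx=2.2,fy=2.2,interpolation=cv2.INTER_CUBIC))
a=im[130:240,190:320,::-1]
cv2.imwrite("pics/w5b.png",cv2.resize(a,None,fx=5,fy=5,interpolation=cv2.INTER_CUBIC))
```

```text
clock 6.97 toolY angle 0.2364 q7 0.133 x axis [ 0.003 -0.002 -1.   ] rel [[-1.18, -0.08, -0.03], ('twist', np.float64(0.005))]
```

View pics/w5a.png

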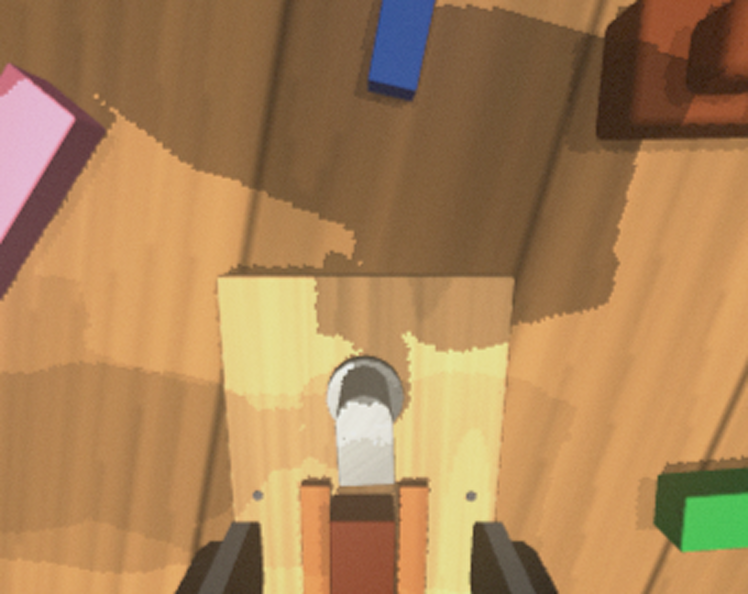

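View pics/w5b.png

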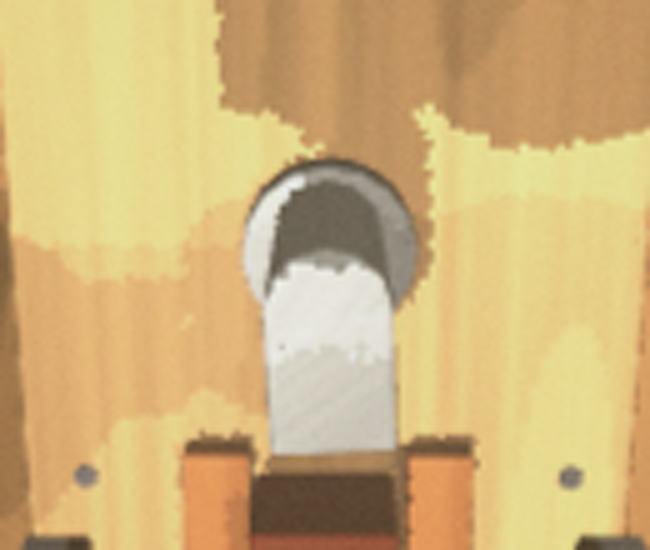

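Run:
```python
from h import *
import pickle
c=pickle.load(open("w5.pkl","rb")); z=.092
h=crop([(265,300),(272,452),(393,300),(396,450),(272,455),(397,451)],5,(190,130)); P=back(c,h,z)
for a,b in((0,1),(2,3)): d=P[b]-P[a]; print("side",np.arctan2(d[1],d[0]))
d=P[5]-P[4]; print("front",np.arctan2(d[1],d[0])-np.pi/2,"w",np.linalg.norm(d)); 
E=crop([(218,277),(513,278),(218,277),(240,490),(513,278),(497,490)],2.2,(90,0)); Q=back(c,E,.02)
for i in (0,2,4):
    d=Q[i+1]-Q[i]; print(i,np.arctan2(d[1],d[0]), np.linalg.norm(d))
F=crop([(302,485),(302,590),(427,485),(423,590)],2.2,(90,0)); Q=back(c,F,.03)
for i in (0,2): d=Q[i+1]-Q[i]; print("fence",np.arctan2(d[1],d[0]))
print("target",BY-np.pi)
```

```text
side -1.3071912109413244
side -1.3018444524529036
front -1.3007342416954306 w 0.02354637404141155
0 0.2323674851229843 0.14759169073020312
2 -1.308249795557607 0.11638780468973976
4 -1.3340331072833735 0.11592503490168726
fence -1.3695165988608986
fence -1.3374652970418641
target -1.3390926535897931
```

Emit:
arm_command(commands=[{"dx":0,"dy":0,"dz":0,"twist":-0.026},{"dx":3,"dy":0,"dz":0,"twist":-0.026},{"dx":6,"dy":0,"dz":0,"twist":-0.026},{"dx":9,"dy":0,"dz":0,"twist":-0.026},{"dx":12.2,"dy":0,"dz":0,"twist":-0.026},{"dx":12.2,"dy":0,"dz":0,"twist":-0.026},{"dx":12.2,"dy":0,"dz":0,"twist":-0.026}])

```text
clock: 7.6
position: [0.4866, 0.1598, 0.064]
tool_rot: [-0.697, 1.565, -2.006]
force: [0.1, -0.5, 0.6]
grip_width: 0.0559
```

Emit:
arm_command(commands=[{"dx":0,"dy":0,"dz":0,"twist":0.0},{"dx":0,"dy":0,"dz":0,"twist":0.0},{"dx":0,"dy":0,"dz":0,"twist":0.0},{"dx":0,"dy":0,"dz":0,"twist":0.0},{"dx":0,"dy":0,"dz":0,"twist":0.0},{"dx":0,"dy":0,"dz":0,"twist":0.0},{"dx":0,"dy":0,"dz":0,"twist":0.0},{"dx":0,"dy":0,"dz":0,"twist":0.0}], grip=1)

```text
clock: 8.27
position: [0.4875, 0.1602, 0.0655]
tool_rot: [-0.288, 1.567, -1.596]
force: [-0.1, -1.2, 8.2]
grip_width: 0.0233
```

Run:
```python
from h import *
rel(w(.1,0,.064),-.037); s=tool()[0]; print(s['position'],s['force'],s['moment'],s['grip_width'])
```

```text
clock 8.27 toolY angle 0.2625 q7 0.278 x axis [-0.    -0.004 -1.   ] rel [[0.15, -0.0, -0.14], ('twist', np.float64(0.3))]
[0.48751812 0.1601504  0.06551054] [-0.06686069 -1.15075382  8.15950954] [-0.21326942 -0.05761319  0.02222903] 0.023268787029610414
```

Emit:
arm_command(commands=[{"dx":0,"dy":0,"dz":0,"twist":0.1},{"dx":0,"dy":0,"dz":0,"twist":0.2},{"dx":0,"dy":0,"dz":0,"twist":0.28},{"dx":0,"dy":0,"dz":0,"twist":0.3},{"dx":0,"dy":0,"dz":0,"twist":0.3},{"dx":0,"dy":0,"dz":0,"twist":0.3}])

```text
clock: 8.77
position: [0.4873, 0.1603, 0.0658]
tool_rot: [-0.059, 1.567, -1.664]
force: [-3.6, -0.4, -6.1]
grip_width: 0.0234
```

Run:
```python
from h import *
rel(w(.1,0,.064),-.037); s=tool()[0]; print(s['position'],s['force'],s['moment'],s['grip_width'])
```

```text
clock 8.77 toolY angle -0.0343 q7 0.068 x axis [-0.    -0.004 -1.   ] rel [[0.18, -0.02, -0.13], ('twist', np.float64(0.003))]
[0.48725025 0.16026947 0.06580503] [-3.62857111 -0.36955322 -6.14129332] [-0.36440385  0.65715592  0.30188129] 0.023441648792180622
```

Emit:
arm_command(commands=[{"dx":0,"dy":0,"dz":0,"twist":-0.1},{"dx":0,"dy":0,"dz":0,"twist":-0.2},{"dx":0,"dy":0,"dz":0,"twist":-0.27},{"dx":0,"dy":0,"dz":0,"twist":-0.27},{"dx":0,"dy":0,"dz":0,"twist":-0.27}])

```text
clock: 9.18
position: [0.4874, 0.1602, 0.0659]
tool_rot: [-0.255, 1.567, -1.591]
force: [1.9, -1.0, -12.6]
grip_width: 0.0231
```

Run:
```python
from h import *
rel(w(.1,0,.064),-.037); s=tool()[0]; print(s['position'],s['force'],s['moment'],s['grip_width'])
```

```text
clock 9.18 toolY angle 0.2342 q7 0.258 x axis [-0.    -0.004 -1.   ] rel [[0.19, 0.0, -0.14], ('twist', np.float64(0.271))]
[0.48742904 0.16017616 0.06593063] [  1.88212334  -0.98756153 -12.55290996] [-0.22976444 -0.34863381  0.02196224] 0.02311616368352648
```

Emit:
arm_command(commands=[{"dx":0,"dy":0,"dz":0,"twist":0},{"dx":0,"dy":0,"dz":0,"twist":0},{"dx":0,"dy":0,"dz":0,"twist":0},{"dx":-3,"dy":0,"dz":0,"twist":0},{"dx":-6,"dy":0,"dz":0,"twist":0},{"dx":-9,"dy":0,"dz":0,"twist":0},{"dx":-12,"dy":0,"dz":0,"twist":0},{"dx":-12,"dy":0,"dz":0,"twist":0},{"dx":-12,"dy":0,"dz":0,"twist":0},{"dx":-12,"dy":0,"dz":0,"twist":0}], grip=-0.3)

```text
clock: 10.02
position: [0.4873, 0.1609, 0.1859]
tool_rot: [-0.217, 1.568, -1.553]
force: [-0.3, 0.4, -0.7]
grip_width: 0.0556
```

Run:
```python
from h import *
import pickle
rel(w(.1,0,.2),.2317)
c=imaging.camera_info("wrist"); im=imaging.grab_frame("wrist"); cv2.imwrite("pics/w6.png",im[:,:,::-1])
pickle.dump(c,open("w6.pkl","wb"))
a=im[100:250,160:350,::-1]
cv2.imwrite("pics/w6b.png",cv2.resize(a,None,fx=4,fy=4,interpolation=cv2.INTER_CUBIC))
```

```text
clock 10.02 toolY angle 0.2344 q7 0.141 x axis [ 0.    -0.003 -1.   ] rel [[-1.41, -0.0, -0.06], ('twist', np.float64(0.003))]
```

View pics/w6b.png

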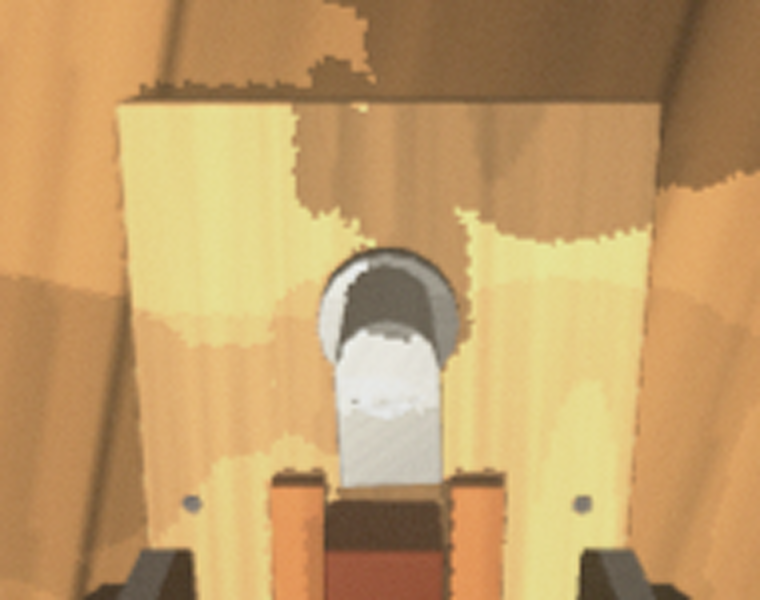

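```bash
cat > ang.py <<'E'
from h import *
import pickle,sys
def edge(g,c,p,q,z,n=30,half=4):
    p,q=np.array(p,float),np.array(q,float); d=(q-p)/np.linalg.norm(q-p); nn=np.array([-d[1],d[0]]); t=np.arange(-half,half+.01,.25); out=[]
    for s in np.linspace(.05,.95,n):
        pts=(p+s*(q-p)+t[:,None]*nn).astype(np.float32)
        v=cv2.GaussianBlur(cv2.remap(g,pts[:,0].reshape(1,-1),pts[:,1].reshape(1,-1),cv2.INTER_LINEAR),(5,1),0)[0]
        gr=np.abs(np.gradient(v)); out.append(pts[gr.argmax()])
    l=cv2.fitLine(np.array(out),cv2.DIST_HUBER,0,.01,.01).ravel()
    a=l[2:]; P=back(c,[a-10*l[:2],a+10*l[:2]],z); e=P[1]-P[0]; return np.arctan2(e[1],e[0])%np.pi
c=pickle.load(open("w6.pkl","rb")); im=cv2.imread("pics/w6.png"); o=(160,100)
for nm,p,q,z in (("L",(335,370),(341,480),.092),("R",(439,370),(442,480),.092),("front",(345,487),(438,486),.092),("board end",(130,102),(650,103),.02),("bL",(120,120),(148,530),.02),("bR",(658,120),(632,530),.02)):
    pq=crop([p,q],4,o); a=[edge(im[:,:,k].astype(np.float32),c,pq[0],pq[1],z) for k in (0,2)]; print(nm,np.round(a,4))
print("tgt",(BY)%np.pi,BY-np.pi/2)
E
python3 ang.py
```

```text
L [1.8408 1.7362]
R [1.8226 1.8232]
front [0.2996 0.2462]
board end [0.2333 0.232 ]
bL [1.7998 1.799 ]
bR [1.7984 1.7986]
tgt 1.8025 0.23170367320510343
```

Emit:
arm_command(commands=[{"dx":2,"dy":0,"dz":0,"twist":0},{"dx":4,"dy":0,"dz":0,"twist":0},{"dx":6.5,"dy":0,"dz":0,"twist":0},{"dx":6.5,"dy":0,"dz":0,"twist":0},{"dx":6.5,"dy":0,"dz":0,"twist":0},{"dx":6.5,"dy":0,"dz":0,"twist":0}])

```text
clock: 10.57
position: [0.4873, 0.1602, 0.1209]
tool_rot: [-0.431, 1.566, -1.768]
force: [0.5, -0.1, 1.1]
grip_width: 0.0557
```

Run:
```python
from h import *
import pickle
rel(w(.1,0,.2),.2317)
c=imaging.camera_info("wrist"); im=imaging.grab_frame("wrist"); cv2.imwrite("pics/w7.png",im[:,:,::-1])
pickle.dump(c,open("w7.pkl","wb"))
a=im[140:290,160:350,::-1]
cv2.imwrite("pics/w7b.png",cv2.resize(a,None,fx=4,fy=4,interpolation=cv2.INTER_CUBIC))
```

```text
clock 10.57 toolY angle 0.2336 q7 0.209 x axis [-0.001 -0.004 -1.   ] rel [[-7.91, 0.0, -0.11], ('twist', np.float64(0.002))]
```

View pics/w7b.png

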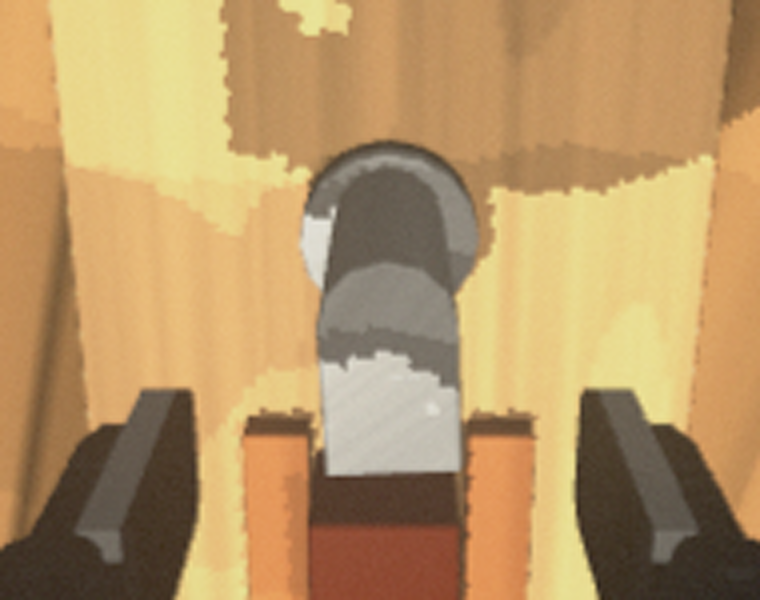

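```bash
cat > ang2.py <<'E'
import re
exec(open('ang.py').read().split("c=pickle")[0])
c=pickle.load(open("w7.pkl","rb")); im=cv2.imread("pics/w7.png"); o=(160,140)
for nm,p,q,z in (("L",(319.5,335),(327,468),.092),("R",(457,330),(462,465),.092),("front",(330,475),(458,471),.092),("bL",(55,90),(92,400),.02),("bR",(724,50),(692,380),.02),("fL",(245,440),(245,590),.03),("fR",(533,440),(530,590),.03)):
    pq=crop([p,q],4,o); P=back(c,pq,z); d=P[1]-P[0]
    a=[edge(im[:,:,k].astype(np.float32),c,pq[0],pq[1],z,half=2.5) for k in (0,1,2)]; print(nm,"hand",round(np.arctan2(d[1],d[0])%np.pi,4),np.round(a,4))
E
python3 ang2.py
```

```text
L hand 1.8355 [1.8515 1.8494 1.8486]
R hand 1.8585 [1.8178 1.8275 1.8739]
front hand 0.2704 [0.2868 0.2853 0.2853]
bL hand 1.8235 [1.7992 1.7966 1.7965]
bR hand 1.8068 [1.7996 1.7953 1.7991]
fL hand 1.762 [1.7987 1.8023 1.7682]
fR hand 1.8295 [1.7967 1.7971 1.8111]
```

Emit:
arm_command(commands=[{"dx":2,"dy":0,"dz":0,"twist":-0.03},{"dx":4,"dy":0,"dz":0,"twist":-0.03},{"dx":5.6,"dy":0,"dz":0,"twist":-0.03},{"dx":5.6,"dy":0,"dz":0,"twist":-0.03},{"dx":5.6,"dy":0,"dz":0,"twist":-0.03}])

```text
clock: 11.03
position: [0.4877, 0.1601, 0.066]
tool_rot: [-0.255, 1.567, -1.562]
force: [-0.1, 0.3, 0.7]
grip_width: 0.0559
```

Emit:
arm_command(commands=[{"dx":0,"dy":0,"dz":0,"twist":0.0},{"dx":0,"dy":0,"dz":0,"twist":0.0},{"dx":0,"dy":0,"dz":0,"twist":0.0},{"dx":0,"dy":0,"dz":0,"twist":0.0},{"dx":0,"dy":0,"dz":0,"twist":0.0},{"dx":0,"dy":0,"dz":0,"twist":0.0},{"dx":0,"dy":0,"dz":0,"twist":0.0},{"dx":0,"dy":0,"dz":0,"twist":0.0}], grip=1)

```text
clock: 11.7
position: [0.4881, 0.1604, 0.0671]
tool_rot: [0.083, 1.568, -1.224]
force: [-3.7, -0.7, 14.2]
grip_width: 0.0232
```

Run:
```python
from h import *
rel(w(.1,0,.064),-.072); s=tool()[0]; print(s['position'],s['force'],s['moment'],s['grip_width'])
```

```text
clock 11.7 toolY angle 0.2636 q7 0.286 x axis [ 0.001 -0.003 -1.   ] rel [[0.31, -0.06, -0.14], ('twist', np.float64(0.336))]
[0.48806552 0.16035759 0.06713662] [-3.67289484 -0.65791468 14.16951804] [-0.15994409  0.74963228 -0.03031479] 0.023228036437688303
```

Emit:
arm_command(commands=[{"dx":0,"dy":0,"dz":0,"twist":0.06},{"dx":0,"dy":0,"dz":0,"twist":0.06},{"dx":0,"dy":0,"dz":0,"twist":0.06}])

```text
clock: 11.95
position: [0.4879, 0.1604, 0.0674]
tool_rot: [0.123, 1.568, -1.243]
force: [-1.9, -0.9, 0.5]
grip_width: 0.0236
```

Run:
```python
from h import *
rel(w(.1,0,.064),-.072); s=tool()[0]; print(s['position'],s['force'],s['moment'])
```

```text
clock 11.95 toolY angle 0.2052 q7 0.244 x axis [ 0.001 -0.003 -1.   ] rel [[0.34, -0.06, -0.13], ('twist', np.float64(0.277))]
[0.48794228 0.16037838 0.06742604] [-1.93858339 -0.88362947  0.50114821] [-0.39908851  0.46104222  0.02214412]
```

Emit:
arm_command(commands=[{"dx":0,"dy":0,"dz":0,"twist":0.09},{"dx":0,"dy":0,"dz":0,"twist":0.09},{"dx":0,"dy":0,"dz":0,"twist":0.09}])

```text
clock: 12.2
position: [0.4879, 0.1604, 0.0675]
tool_rot: [0.157, 1.567, -1.295]
force: [-2.7, -1.8, -3.0]
grip_width: 0.0232
```

Run:
```python
from h import *
rel(w(.1,0,.064),-.072); s=tool()[0]; print(s['position'],s['force'],s['moment'])
```

```text
clock 12.2 toolY angle 0.1186 q7 0.183 x axis [ 0.001 -0.003 -1.   ] rel [[0.35, -0.06, -0.12], ('twist', np.float64(0.191))]
[0.48786364 0.16040072 0.06748174] [-2.69137954 -1.83915505 -2.98362794] [-0.43753704  0.34401081  0.20708969]
```

```bash
cat > mz.py <<'E'
from h import *
m=[];a=[]
for i in range(16):
    imaging.grab_frame("wrist"); s,p,R=tool(); m.append(s['moment'][2]); a.append(np.arctan2(R[1,1],R[0,1]))
print(np.round(m,3),"mean",np.mean(m).round(4),"se",(np.std(m)/4).round(4),"Y",np.mean(a).round(4),"Y0",(np.mean(a)+np.mean(m)).round(4))
E
python3 mz.py
```

```text
[0.137 0.197 0.145 0.158 0.124 0.144 0.103 0.116 0.167 0.193 0.202 0.089
 0.141 0.193 0.139 0.16 ] mean 0.1506 se 0.0082 Y 0.1162 Y0 0.2668
```

Emit:
arm_command(commands=[{"dx":0,"dy":0,"dz":0,"twist":0.1},{"dx":0,"dy":0,"dz":0,"twist":0.17},{"dx":0,"dy":0,"dz":0,"twist":0.188},{"dx":0,"dy":0,"dz":0,"twist":0.188},{"dx":0,"dy":0,"dz":0,"twist":0.188}])

```text
clock: 13.42
position: [0.4877, 0.1603, 0.0674]
tool_rot: [0.262, 1.568, -1.379]
force: [-4.7, -2.3, 0.6]
grip_width: 0.0232
```

```bash
python3 mz.py
```

```text
[0.341 0.317 0.277 0.288 0.257 0.323 0.334 0.272 0.279 0.285 0.307 0.299
 0.301 0.313 0.242 0.318] mean 0.297 se 0.0067 Y -0.0711 Y0 0.2259
```

Emit:
arm_command(commands=[{"dx":0,"dy":0,"dz":0,"twist":-0.1},{"dx":0,"dy":0,"dz":0,"twist":-0.2},{"dx":0,"dy":0,"dz":0,"twist":-0.3},{"dx":0,"dy":0,"dz":0,"twist":-0.3},{"dx":0,"dy":0,"dz":0,"twist":-0.3}])

```text
clock: 14.63
position: [0.488, 0.1603, 0.0675]
tool_rot: [0.172, 1.568, -1.173]
force: [-1.5, -0.5, -2.8]
grip_width: 0.0234
```

Emit:
arm_command(commands=[{"dx":0,"dy":0,"dz":0,"twist":0},{"dx":0,"dy":0,"dz":0,"twist":0},{"dx":0,"dy":0,"dz":0,"twist":0},{"dx":-2,"dy":0,"dz":0,"twist":0},{"dx":-4,"dy":0,"dz":0,"twist":0},{"dx":-5.5,"dy":0,"dz":0,"twist":0},{"dx":-5.5,"dy":0,"dz":0,"twist":0},{"dx":-5.5,"dy":0,"dz":0,"twist":0}], grip=-0.3)

```text
clock: 15.3
position: [0.4884, 0.161, 0.123]
tool_rot: [0.855, 1.568, -0.49]
force: [-0.2, 0.8, -0.5]
grip_width: 0.0551
```

Run:
```python
from h import *
import pickle
rel(w(.1,0,.2),.2317)
c=imaging.camera_info("wrist"); im=imaging.grab_frame("wrist"); cv2.imwrite("pics/w8.png",im[:,:,::-1])
pickle.dump(c,open("w8.pkl","wb"))
a=im[140:290,160:350,::-1]
cv2.imwrite("pics/w8b.png",cv2.resize(a,None,fx=4,fy=4,interpolation=cv2.INTER_CUBIC))
```

```text
clock 15.3 toolY angle 0.2258 q7 0.206 x axis [ 0.002 -0.001 -1.   ] rel [[-7.7, -0.09, -0.07], ('twist', np.float64(-0.006))]
```

View pics/w8b.png

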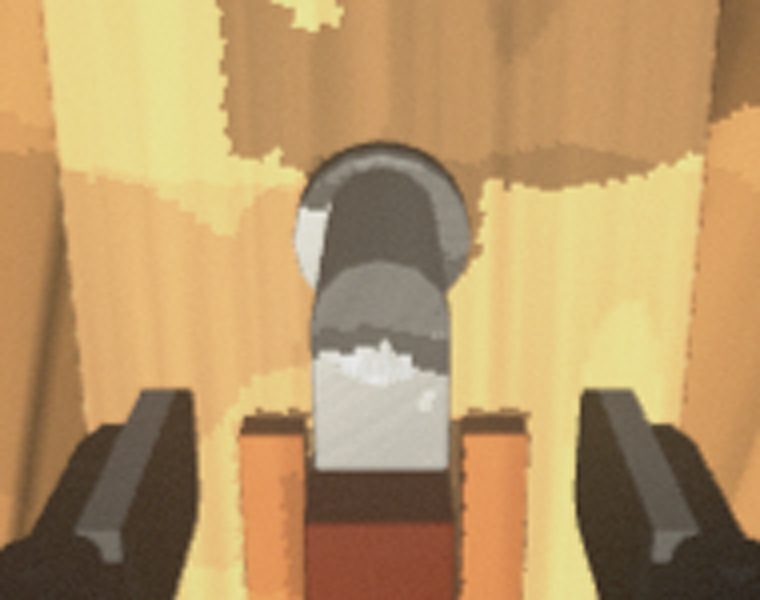

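```bash
sed -e 's/w7/w8/g' -e 's/(319.5,335),(327,468)/(313,335),(315,465)/' -e 's/(457,330),(462,465)/(448,330),(448,465)/' -e 's/(330,475),(458,471)/(318,470),(445,469)/' -e 's/(55,90),(92,400)/(50,90),(85,400)/' -e 's/(724,50),(692,380)/(716,50),(685,380)/' -e 's/(245,440),(245,590)/(240,440),(246,590)/' -e 's/(533,440),(530,590)/(527,440),(522,590)/' ang2.py > ang3.py; python3 ang3.py
```

```text
L hand 1.7885 [1.8171 1.7931 1.7552]
R hand 1.8141 [1.7781 1.7762 1.772 ]
front hand 0.2334 [0.2199 0.2203 0.2344]
bL hand 1.8085 [1.8009 1.8017 1.8008]
bR hand 1.799 [1.7958 1.7945 1.7995]
fL hand 1.7883 [1.7881 1.7881 1.8124]
fR hand 1.8078 [1.8016 1.789  1.8006]
```

```bash
sed -i 's/BY=1.8025/BY=1.800/' h.py
python3 - <<'E'
from h import *
rel(w(-.16,0,.14),BY-np.pi/2)
E
```

```text
clock 15.35 toolY angle 0.2259 q7 0.206 x axis [ 0.001 -0.002 -1.   ] rel [[-1.71, 0.05, 25.91], ('twist', np.float64(-0.003))]
```

Emit:
arm_command(commands=[{"dx":-2,"dy":0,"dz":0,"twist":0},{"dx":-2,"dy":0,"dz":3,"twist":0},{"dx":-2,"dy":0,"dz":6,"twist":0},{"dx":-2,"dy":0,"dz":10,"twist":0},{"dx":-2,"dy":0,"dz":14,"twist":0},{"dx":-2,"dy":0,"dz":18,"twist":0},{"dx":-2,"dy":0,"dz":22,"twist":0},{"dx":-2,"dy":0,"dz":25.9,"twist":0},{"dx":-2,"dy":0,"dz":25.9,"twist":0},{"dx":-2,"dy":0,"dz":25.9,"twist":0},{"dx":-2,"dy":0,"dz":25.9,"twist":0},{"dx":-2,"dy":0,"dz":25.9,"twist":0}], grip=1, squeeze=30)

```text
clock: 16.35
position: [0.5458, -0.0904, 0.1424]
tool_rot: [0.102, 1.569, -1.242]
force: [0.2, -0.5, -0.1]
grip_width: 0.0004
```

Run:
```python
from h import *
import pickle
rel(w(-.155,0,.043),BY-np.pi/2); print(tool()[0]['grip_width'])
c=imaging.camera_info("wrist"); im=imaging.grab_frame("wrist"); cv2.imwrite("pics/w9.png",im[:,:,::-1])
pickle.dump(c,open("w9.pkl","wb"))
```

```text
clock 16.35 toolY angle 0.2271 q7 0.652 x axis [ 0.    -0.001 -1.   ] rel [[9.93, 0.04, -0.38], ('twist', np.float64(-0.002))]
0.00041556275185572814
```

View pics/w9.png

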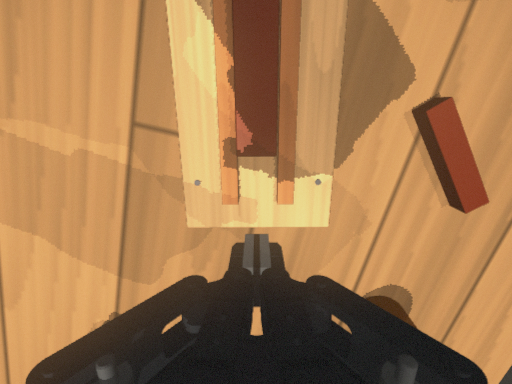

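Run:
```python
from h import *
import pickle
c=pickle.load(open("w9.pkl","rb"))
print(brd(back(c,[(238,156),(278,157)],.054)).round(4), brd(back(c,[(222,204),(294,204)],.03)).round(4), brd(back(c,[(187,227),(330,227)],.02)).round(4))
```

```text
[[-0.1195  0.0152]
 [-0.1204 -0.0185]] [[-0.1714  0.0338]
 [-0.1716 -0.0372]] [[-0.2009  0.0733]
 [-0.2013 -0.0778]]
```

Emit:
arm_command(commands=[{"dx":0,"dy":0,"dz":-0.4,"twist":0},{"dx":3,"dy":0,"dz":-0.4,"twist":0},{"dx":6,"dy":0,"dz":-0.4,"twist":0},{"dx":8,"dy":0,"dz":-0.4,"twist":0},{"dx":9.8,"dy":0,"dz":-0.4,"twist":0},{"dx":9.8,"dy":0,"dz":-0.4,"twist":0},{"dx":9.8,"dy":0,"dz":-0.4,"twist":0}])

```text
clock: 16.98
position: [0.5446, -0.0858, 0.0443]
tool_rot: [-0.704, 1.569, -2.046]
force: [0.3, 0.4, 0.6]
grip_width: 0.0001
```

Run:
```python
from h import *
rel(w(-.135,0,.043),BY-np.pi/2); s=tool()[0]; print(s['position'],s['force'])
```

```text
clock 16.98 toolY angle 0.2285 q7 0.725 x axis [-0.001 -0.001 -1.   ] rel [[0.13, 0.05, -1.89], ('twist', np.float64(-0.001))]
[ 0.54461114 -0.08578713  0.04433538] [0.29497295 0.44678515 0.56522134]
```

Emit:
arm_command(commands=[{"dx":0,"dy":0,"dz":-0.6,"twist":0},{"dx":0,"dy":0,"dz":-1.2,"twist":0},{"dx":0,"dy":0,"dz":-1.6,"twist":0},{"dx":0,"dy":0,"dz":-2.0,"twist":0},{"dx":0,"dy":0,"dz":-2.3,"twist":0},{"dx":0,"dy":0,"dz":-2.6,"twist":0},{"dx":0,"dy":0,"dz":-2.9,"twist":0},{"dx":0,"dy":0,"dz":-3.2,"twist":0},{"dx":0,"dy":0,"dz":-3.5,"twist":0},{"dx":0,"dy":0,"dz":-3.8,"twist":0},{"dx":0,"dy":0,"dz":-4.1,"twist":0},{"dx":0,"dy":0,"dz":-4.1,"twist":0}])

```text
clock: 17.98
position: [0.5352, -0.0451, 0.0442]
tool_rot: [-1.05, 1.569, -2.392]
force: [-0.6, 0.1, 0.3]
grip_width: -0.0004
```

Run:
```python
from h import *
import pickle
s=tool()[0]; print(brd(s['position']),s['force'],s['force'][:2]@ex)
c=imaging.camera_info("wrist"); im=imaging.grab_frame("wrist"); cv2.imwrite("pics/w10.png",im[:,:,::-1])
pickle.dump(c,open("w10.pkl","wb"))
im=imaging.grab_frame("top"); cv2.imwrite("pics/top1.png",im[:,:,::-1])
```

```text
[[-0.11212345  0.00041073]] [-0.55610615  0.05415534  0.28545262] 0.179087533088703
```

View pics/w10.png

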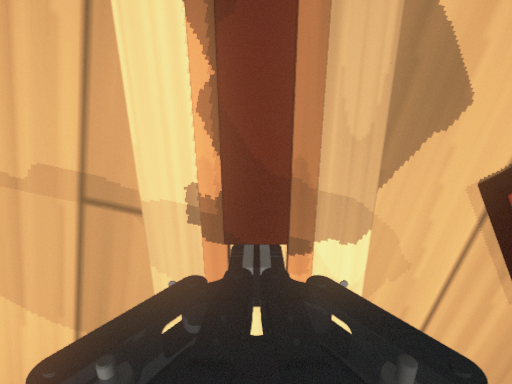

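Run:
```python
from h import *
import pickle
c=pickle.load(open("w10.pkl","rb"))
print(brd(back(c,[(223,243),(290,243)],.054)).round(4))
```

```text
[[-0.1014  0.0174]
 [-0.1014 -0.0179]]
```

Emit:
arm_command(commands=[{"dx":0,"dy":0,"dz":-0.2,"twist":0},{"dx":0,"dy":0,"dz":-0.4,"twist":0},{"dx":0,"dy":0,"dz":-0.6,"twist":0},{"dx":0,"dy":0,"dz":-0.8,"twist":0},{"dx":0,"dy":0,"dz":-1.0,"twist":0},{"dx":0,"dy":0,"dz":-1.2,"twist":0},{"dx":0,"dy":0,"dz":-1.3,"twist":0},{"dx":0,"dy":0,"dz":-1.4,"twist":0},{"dx":0,"dy":0,"dz":-1.5,"twist":0},{"dx":0,"dy":0,"dz":-1.5,"twist":0}])

```text
clock: 18.92
position: [0.5317, -0.0306, 0.0441]
tool_rot: [-1.274, 1.569, -2.616]
force: [0.7, 1.1, 0.4]
grip_width: 0.0002
```

```bash
cat > f.py <<'E'
from h import *
s=tool()[0]; print(s['clock'],brd(s['position']),s['force'],"push",-(s['force'][:2]@ex))
E
python3 f.py
```

```text
18.9167 [[-0.09718281  0.00053877]] [0.72857863 1.08380772 0.44006476] push -0.889928992773143
```

Emit:
arm_command(commands=[{"dx":0,"dy":0,"dz":-0.1,"twist":0},{"dx":0,"dy":0,"dz":-0.2,"twist":0},{"dx":0,"dy":0,"dz":-0.2,"twist":0}])

```text
clock: 19.17
position: [0.5312, -0.0284, 0.0441]
tool_rot: [-1.352, 1.569, -2.694]
force: [0.6, 0.2, -0.2]
grip_width: 0.0001
```

Emit:
arm_command(commands=[{"dx":0,"dy":0,"dz":-0.1,"twist":0},{"dx":0,"dy":0,"dz":-0.1,"twist":0}])

```text
clock: 19.33
position: [0.5309, -0.0273, 0.0441]
tool_rot: [-1.413, 1.569, -2.755]
force: [0.4, -0.3, 0.0]
grip_width: 0.0001
```

```bash
python3 f.py
```

```text
19.3333 [[-0.09381341  0.00054954]] [ 0.38985092 -0.28729839  0.03807761] push 0.3683598001189927
```

Emit:
arm_command(commands=[{"dx":0,"dy":0,"dz":-0.1,"twist":0},{"dx":0,"dy":0,"dz":-0.1,"twist":0}])

```text
clock: 19.5
position: [0.5308, -0.0266, 0.0441]
tool_rot: [-0.956, 1.569, -2.298]
force: [0.5, -3.1, 0.1]
grip_width: 0.0001
```

```bash
python3 f.py
```

```text
19.5 [[-0.09315708  0.00050184]] [ 0.4913266  -3.11281214  0.13209282] push 3.143035161013763
```

Emit:
arm_command(commands=[{"dx":0,"dy":0,"dz":-0.05,"twist":0},{"dx":0,"dy":0,"dz":-0.1,"twist":0},{"dx":0,"dy":0,"dz":-0.1,"twist":0},{"dx":0,"dy":0,"dz":-0.1,"twist":0}])

```text
clock: 19.83
position: [0.5308, -0.0265, 0.0442]
tool_rot: [-0.4, 1.569, -1.742]
force: [1.6, -7.6, -0.8]
grip_width: -0.0001
```

```bash
python3 f.py
```

```text
19.8333 [[-0.09299437  0.00046221]] [ 1.5693738  -7.59530037 -0.82414266] push 7.7532302856918704
```

Emit:
arm_command(commands=[{"dx":0,"dy":0,"dz":-0.1,"twist":0},{"dx":0,"dy":0,"dz":-0.13,"twist":0},{"dx":0,"dy":0,"dz":-0.13,"twist":0},{"dx":0,"dy":0,"dz":-0.13,"twist":0}])

```text
clock: 20.17
position: [0.5308, -0.0264, 0.0444]
tool_rot: [-0.051, 1.567, -1.395]
force: [3.1, -9.0, -0.3]
grip_width: 0.0
```

```bash
python3 f.py
```

```text
20.1667 [[-0.09294472  0.00039898]] [ 3.06861917 -9.00593996 -0.26219602] push 9.467609998675664
```

Emit:
arm_command(commands=[{"dx":0,"dy":0,"dz":0.3,"twist":0},{"dx":0,"dy":0,"dz":1.5,"twist":0},{"dx":0,"dy":0,"dz":3,"twist":0},{"dx":0,"dy":0,"dz":4,"twist":0},{"dx":-3,"dy":0,"dz":4,"twist":0},{"dx":-6,"dy":0,"dz":4,"twist":0},{"dx":-10,"dy":0,"dz":2,"twist":0},{"dx":-12,"dy":0,"dz":-2,"twist":0},{"dx":-12,"dy":0,"dz":-5,"twist":0},{"dx":-12,"dy":0,"dz":-8,"twist":0},{"dx":-12,"dy":0,"dz":-8,"twist":0},{"dx":-12,"dy":0,"dz":-8,"twist":0}])

```text
clock: 21.17
position: [0.5126, 0.0533, 0.1642]
tool_rot: [-0.034, 1.568, -1.375]
force: [0.3, -0.2, 0.6]
grip_width: 0.0002
```

Run:
```python
from h import *
import pickle
s=tool()[0]; print(s['clock'],s['position'],brd(s['position']))
c=imaging.camera_info("wrist"); im=imaging.grab_frame("wrist"); cv2.imwrite("pics/w11.png",im[:,:,::-1])
pickle.dump(c,open("w11.pkl","wb"))
im=imaging.grab_frame("scene"); cv2.imwrite("pics/scene2.png",im[:,:,::-1])
```

```text
21.1667 [0.51257285 0.05332705 0.1641918 ] [[-1.11504349e-02  6.21745564e-05]]
```

View pics/w11.png

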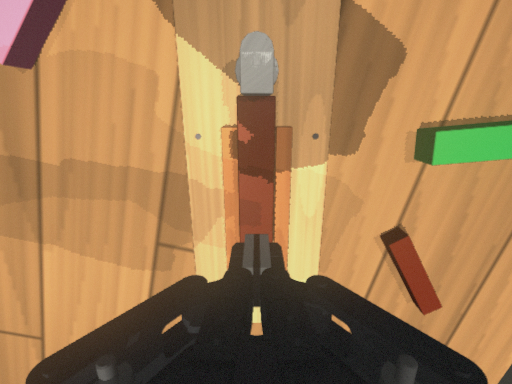

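View pics/scene2.png

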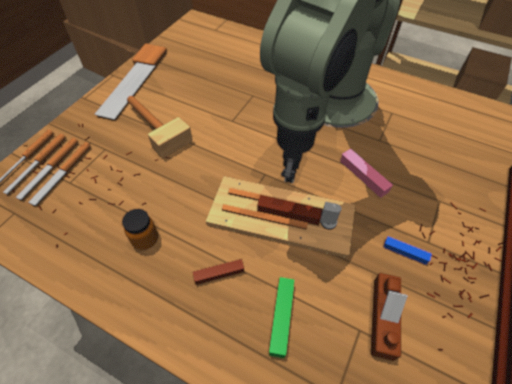

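Emit:
arm_command(commands=[{"dx":-1,"dy":0,"dz":-3,"twist":0},{"dx":-2,"dy":0,"dz":-6,"twist":0},{"dx":-2,"dy":0,"dz":-6,"twist":0},{"dx":-2,"dy":0,"dz":-6,"twist":0},{"dx":-2,"dy":0,"dz":-6,"twist":0}])

```text
clock: 21.68
position: [0.4997, 0.1082, 0.1838]
tool_rot: [-0.062, 1.566, -1.407]
force: [0.0, -1.0, -0.7]
grip_width: 0.0
```

Run:
```python
from h import *
import pickle
c=imaging.camera_info("wrist"); im=imaging.grab_frame("wrist"); cv2.imwrite("pics/w12.png",im[:,:,::-1])
pickle.dump(c,open("w12.pkl","wb"))
a=im[40:240,160:350,::-1]
cv2.imwrite("pics/w12b.png",cv2.resize(a,None,fx=3,fy=3,interpolation=cv2.INTER_CUBIC))
```

```text
(no output)
```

View pics/w12b.png

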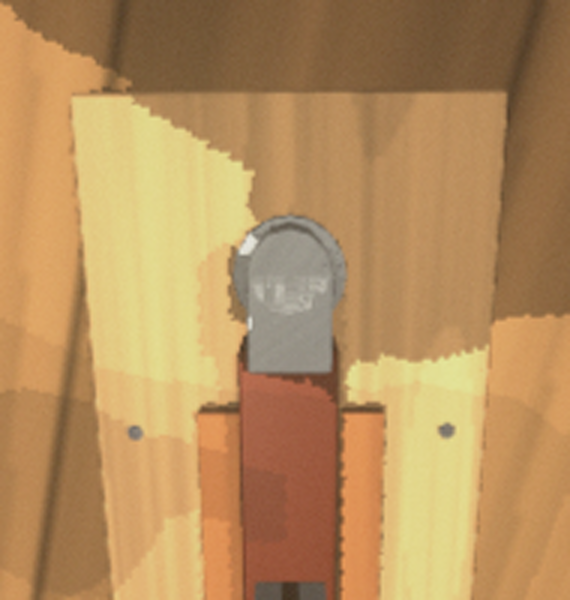

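```bash
python3 - <<'E'
from h import *
import pickle
im=cv2.imread("pics/w11.png")
cv2.imwrite("pics/w11b.png",cv2.resize(im[20:140,190:330],None,fx=5,fy=5,interpolation=cv2.INTER_CUBIC))
c=pickle.load(open("w12.pkl","rb"))
q=crop([(240,365),(336,365),(249,372),(332,373)],3,(160,40)); print(brd(back(c,q[2:],.092)).round(4))
E
sed -e 's/w7/w12/g' -e 's/(160,140)/(160,40)/;s/,4,o)/,3,o)/' -e 's/(319.5,335),(327,468)/(248,300),(249.5,365)/' -e 's/(457,330),(462,465)/(332,300),(332,365)/' -e 's/(330,475),(458,471)/(253,373),(329,373)/' -e 's/(55,90),(92,400)/(75,120),(100,400)/' -e 's/(724,50),(692,380)/(504,120),(487,370)/' -e 's/(245,440),(245,590)/(240.5,400),(244,560)/' -e 's/(533,440),(530,590)/(383,420),(380,560)/' -e 's/"fL",\(.*\),.03),("fR"/"blankL",\1,.054),("fR"/' ang2.py > ang4.py; python3 ang4.py
```

```text
[[ 0.0769  0.0113]
 [ 0.0765 -0.0126]]
L hand 1.8023 [1.79   1.7725 1.7597]
R hand 1.8121 [1.8121 1.8373 1.8181]
front hand 0.2248 [0.2248 0.2248 0.3377]
bL hand 1.8074 [1.8019 1.8012 1.7981]
bR hand 1.8064 [1.8005 1.7997 1.8102]
blankL hand 1.7973 [1.7546 1.7878 1.7878]
fR hand 1.8116 [1.818  1.8119 1.804 ]
```

View pics/w11b.png

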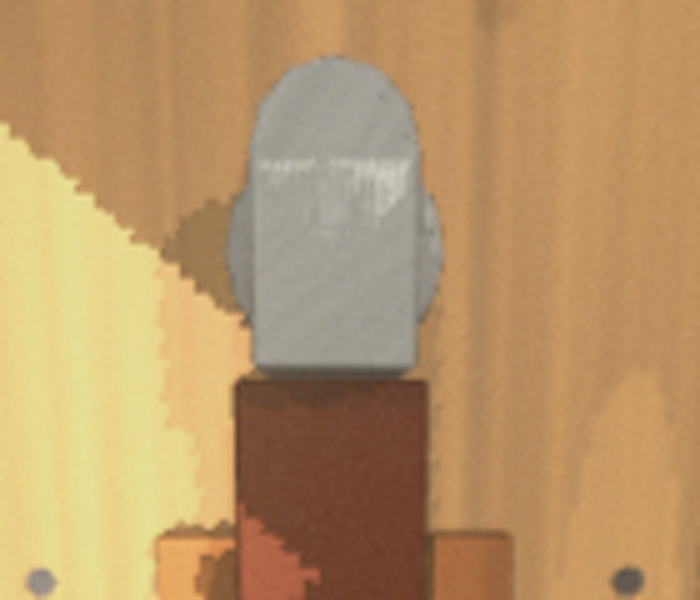

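```bash
python3 -c "
from workcell import order; print(order.job_done())"
```

```text
the job is handed in; nothing more can be done
None
```

I screwed the stop clockwise to square and slid the dark red blank between the fences flush against its face. I handed the job in at about 22 s of the 58 s, with the gripper clear of everything.

- **Stop:** My first try fell short, and a regrasp to correct it barely moved the screw. The screw needs about 0.30 N m, so the head springs back about 0.30 rad. A third grasp with averaged moment readings brought it square. After release, the camera put the head at about 1.80 rad against the board's 1.80 rad. Single edge readings scatter by about 0.02–0.03 rad, with a few outliers beyond that.
- **Blank:** I pushed its rear with the closed fingers. Contact came where expected, at a fingers' position of −93 mm along the board. The last push read about 9.5 N, with nothing above that in the readings at the end of each move. After backing off, the close-up showed no visible gap between the blank and the stop's face.
- **Other things:** I touched none of them, and in the last scene picture they look to be where they started.
- **Checks that disagreed:** Single moment readings were noisy by about 0.03 N m and for a while disagreed with the camera. Averaging 16 readings resolved this. I first took the head's top to be at 70 mm, but size checks showed about 94 mm, and I used that.

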